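# Sugar the sticky rice from a flap-mouthed caddy

### The arm

A 7-joint arm with a two-finger parallel gripper is mounted at the origin on a cart in front of the work surface, level with it; the furniture and walls round the work are solid. World frame = base frame: x ahead of the robot, y to its left, z up, the work surface at z = 0. Lengths are in mm, angles in rad, forces in N, time in s.
With the tool pointing down it reaches from about 400 to 875 mm from the base axis. Payload 4.4 kg.
Tool frame: the origin (TCP) lies midway between the tips of the shut fingers; the grasp point (between the pads) lies 19 mm behind it (ctrl.grip_point_offset is the distance from the TCP to the grasp point, in mm); z points along the fingers, y is the line along which they close (so a half turn about z gives the same grasp; the last joint's range is limited). The gripper opens to 85 mm and grips with 20 to 120 N. Pads are 22 mm wide; open, the fingers measure 114 mm over their backs; the gripper's body (76 mm by 85 mm) begins 54 mm behind the grasp point. The pads swing forward as they close: fully open they stand 13 mm farther back than shut.
Start: joints at [1.11, 0.628, 0.038, 1.517, -0.027, 0.996, -0.02], TCP at [250.033, -600.001, 231.313] pointing down, gripper open.
Joint ranges: [-3.06, 3.06], [-0.37, 2.12], [-1.25, 1.32], [0.18, 2.47], [-1.1, 4.24], [0.23, 1.98], [-2.94, 2.94]. Speed limits (rad/s): [2.57, 2.57, 3.14, 3.14, 3.14, 3.14, 3.14].

### API

Orientations are given as [roll, pitch, yaw] about the fixed x, y, z axes, in that order (R = Rz(yaw) Ry(pitch) Rx(roll)).
In Python, from cell import ctrl, camrig, ticket gives the robot as it stands (ctrl), with the cameras (camrig) and the job (ticket).
- The arm moves only by the shell command python3 nudge.py 'ROWS'. ROWS is a JSON list of rows, 1 to 12 of them, each of 7 numbers: dx, dy, dz in mm, then a rotation vector rx, ry, rz in rad, then the finger opening in mm; each row shifts and turns the commanded pose from where the row before left it, along the tool's axes as they then stand; what a row does not reach is not made up. A row lasts 1/10 s, in which the tool goes at most 50 mm and 0.15 rad, less where a joint would pass 70% of its speed; a pose out of reach is approached as far as the arm can. The fingers move at their own pace and stop on an object; the grip force is fixed at half the most. Time passes only in rows, so rows that do not move let the fingers close. It prints the time, the measured TCP pose, the force, the opening and the grip force at its end.
- ctrl.read_state(): the state, without advancing time (a new reading comes with each control period).
- camrig.get_image(name): name is "scene" or "top" or "wrist"; returns the picture (384x512x3 uint8, blue, green, red); there is no depth.
- camrig.calibration(name): a dict with "fx", "fy", "cx", "cy" (pixels), "rvec" (rotation vector, rad) and "tvec" (3), from world to camera coordinates, as OpenCV has them; the wrist camera has in their place "hand_eye" (4x4, takes a point from camera to tool coordinates, whose origin is the TCP and whose axes are the flange's). Camera axes: x right, y down, z forward; pixel columns grow to the right and rows downward; lengths in mm; the calibration is good to about 2 mm. A picture is of the moment at which its call begins: read the wrist's pose just before it. calibration takes no time and is no camera call.
- ticket.finish_job(): hands the job in; it is judged then, once.
The state is a dict: "clock": time; "qpos": joint angles; "qd": joint speeds; "tau": joint torques, N m; "eef_pos": TCP position; "tool_rot": TCP orientation; "force": force on the tool from outside, world axes, zero at the start; "torque": the same for the moment, N m; "width": finger opening in mm; "gripper_force": force on a finger pad.
Only numpy, scipy, OpenCV 4.12 (cv2) and the standard library are available. Lean on these libraries where they do the work, as an engineer would, in place of code of your own. Each camera call takes 0.05 s, during which the arm holds its last target. There are 200 camera calls.

### The job

Lift the metal sugar caddy out of its wooden rack by its swinging handle, stand it level and centred on the board between the two end stops, and let go. Then take it by its two sides, tip it over the rice bowl just far enough (never beyond about 60 degrees) that the flap swings open and all four sugar lumps slide into the bowl, and stand the emptied caddy back level and centred between the stops, flap shut and released. Leave the bowl and everything else on the table where it is.

Things in the scene. Friction and masses are not known exactly. Their poses are not given: they have to be found in the camera images.
- caddy: Closed metal tin, 120 long (x) x 60 wide (y) x 60 high mm, 0.3 kg, walls 3 mm, holding four sugar lumps. Origin at the centre of its underside. The -x end is the mouth, 54 x 54 mm, behind a flap; its floor runs out to the mouth without a sill; the +x end is closed. Its bare y sides can be gripped when it stands free. Starts in the rack, x axes alike, mouth roughly towards the robot
- caddy_mouth (a point): Middle of the lower edge of the caddy's mouth, where lumps leave it: caddy frame (-60, 0, 3) mm
- flap (a joint): Mouth flap of the caddy, 50 x 50 mm, hangs freely from a hinge along caddy y at (-56.5, 0, 56) mm; 0 = shut, grows to 1.3 rad as its lower edge swings outwards. By its weight it stays plumb when the caddy is tipped mouth down, so it opens by the tip angle
- handle (a joint): Swinging wire loop handle on the caddy's top, 0 = upright, positive leans to caddy +x, range -1.2 to 1.2 rad; hinge along caddy y at caddy (2, 0, 65) mm, over its centre of mass. Its hinge holds the light handle where it is left but not the caddy: the caddy hangs level below the handle, however that leans, and cannot be tipped by it
- handle_bar (a point): Middle of the handle's round bar: bar 8 mm thick, along caddy y, 38 mm clear between its legs, 22 mm above the hinge (87 mm above the caddy's underside when upright; bar bottom 23 mm over the tin's top)
- caddy_rack: Fixed open-topped box of light wood, 140 (x) x 80 (y) x 58 high mm, walls and floor 6 mm; the caddy stands in it with 4 mm to spare on every side and shows only its top 8 mm and the handle. Origin at the centre of its underside
- stop_board: Fixed flat board of darker wood, 160 (x) x 84 (y) x 8 mm, with an upright stop at each x end, 14 mm above its top and 50 mm wide in y; 136 mm clear between the stops. Origin at the centre of its underside; the top is at z = 8 mm
- rice_bowl: White bowl of sticky rice, loose, 144 mm across the rim, 57 mm high, 0.26 kg. Origin at the centre of its underside. Rack and bowl stand one to the left and one to the right of the board, either way round
- lump_1: White rock-sugar lump, 22 mm across, 14.5 mm thick, 12 g, slippery: slides on the caddy's floor once it leans about 13 to 20 degrees. Starts inside the caddy. Origin at the centre of its underside
- lump_2: White rock-sugar lump, 22 mm across, 14.5 mm thick, 12 g, slippery: slides on the caddy's floor once it leans about 13 to 20 degrees. Starts inside the caddy. Origin at the centre of its underside
- lump_3: White rock-sugar lump, 22 mm across, 14.5 mm thick, 12 g, slippery: slides on the caddy's floor once it leans about 13 to 20 degrees. Starts inside the caddy. Origin at the centre of its underside
- lump_4: White rock-sugar lump, 22 mm across, 14.5 mm thick, 12 g, slippery: slides on the caddy's floor once it leans about 13 to 20 degrees. Starts inside the caddy. Origin at the centre of its underside
- spice_jar_1: Spice jar, glass jar with a red cap, 45 mm across, 106 mm tall, loose bystander; origin at the centre of its underside
- spice_jar_2: Spice jar, glass jar with a red cap, 45 mm across, 106 mm tall, loose bystander; origin at the centre of its underside
- tub_1: White tub with a foil lid, 72 mm across, 71 mm tall, loose bystander; origin at the centre of its underside
- skewer_cup: Grey cup of skewers, 78 mm across, 180 mm tall, loose bystander; origin at the centre of its underside
- tape_1: Roll of beige tape lying flat, 106 mm across, 25 mm high, loose bystander; origin at the centre of its underside
- peeler_1: Yellow peeler lying flat, 170 x 25 x 18 mm, loose bystander; origin at the centre of its underside

How it is judged:
By the outcome, as a careful person would: the job done as asked, in the order asked, and still so for the second after the job is handed in, with the robot touching nothing.
It also fails if it takes over 72 s, if anything falls off the work surface, if the arm or the gripper's body presses on something with over 40 N, if the wrist force passes 120 N, or if a joint passes its speed limit or range.

## Working session

There is one attempt and no reset: what is moved stays moved. The work goes in short steps, Python scripts to look and compute and a shell command to move; the robot and the scene stay as the last step left them, time stands still between calls to the robot, and variables do not carry over. Pictures are saved under pics/ and viewed, at most 10 in all, crops included, and the job is handed in when it is done.

```bash
ls; mkdir -p pics; cat > h.py <<'E'
from cell import ctrl, camrig, ticket
import numpy as np, cv2
from scipy.spatial.transform import Rotation as Ro
def P(name):
    c=camrig.calibration(name); K=np.array([[c['fx'],0,c['cx']],[0,c['fy'],c['cy']],[0,0,1]])
    if 'rvec' in c:
        R=cv2.Rodrigues(np.array(c['rvec'],float))[0]; t=np.array(c['tvec'],float).ravel()
        return K,R,t
    s=ctrl.read_state(); T=np.eye(4); T[:3,:3]=Ro.from_euler('xyz',s['tool_rot']).as_matrix(); T[:3,3]=s['eef_pos']
    M=np.linalg.inv(T@np.array(c['hand_eye'])); return K,M[:3,:3],M[:3,3]
def back(cam,u,v,z):
    K,R,t=cam; d=R.T@np.linalg.solve(K,[u,v,1]); o=-R.T@t
    return o+d*(z-o[2])/d[2]
def proj(cam,p):
    K,R,t=cam; q=K@(R@np.array(p,float)+t); return q[:2]/q[2]
E
python3 - <<'E'
from h import *
a=camrig.get_image('top');b=camrig.get_image('scene')
cv2.imwrite('pics/top.png',cv2.resize(a,(800,600),interpolation=2));cv2.imwrite('pics/scene.png',cv2.resize(b,(800,600),interpolation=2))
np.save('top.npy',a);np.save('scene.npy',b)
s=ctrl.read_state();print(s['clock'],s['eef_pos'],s['tool_rot'],s['width'])
for n in('top','scene','wrist'):print(n,camrig.calibration(n))
E
```

```text
cell.py
nudge.py
pics
0.1 [ 249.84318613 -599.47553983  230.50069731] [-3.13991744e+00 -2.79420880e-06  3.94816946e-01] 85.462444527164
top {'fx': 409.621853122673, 'fy': 409.621853122673, 'cx': 251.78586258358584, 'cy': 185.44860342404772, 'rvec': array([ 2.09771723, -2.12336581,  0.19451699]), 'tvec': array([  14.45324464,  568.36769773, 1003.58020957])}
scene {'fx': 382.21499099237036, 'fy': 382.21499099237036, 'cx': 260.02740696616246, 'cy': 192.72952304497892, 'rvec': array([ 0.87992181, -2.24936209,  1.33381733]), 'tvec': array([395.99724187, 243.28270531, 761.99488254])}
wrist {'fx': 285.37251040939486, 'fy': 285.37251040939486, 'cx': 252.51573988002653, 'cy': 183.3949389904958, 'hand_eye': array([[ 9.34817495e-04, -9.52725161e-01, -3.03832014e-01,
         7.85450657e+01],
       [ 9.99999056e-01,  5.84726490e-04,  1.24322967e-03,
        -9.68962478e-01],
       [-1.00679756e-03, -3.03832890e-01,  9.52724809e-01,
        -1.42709570e+02],
       [ 0.00000000e+00,  0.00000000e+00,  0.00000000e+00,
         1.00000000e+00]])}
```

View pics/top.png

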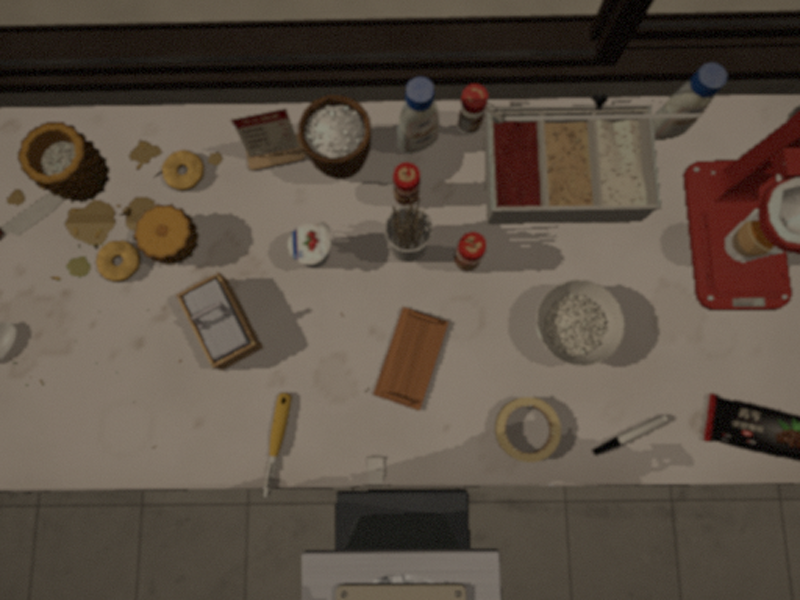

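View pics/scene.png

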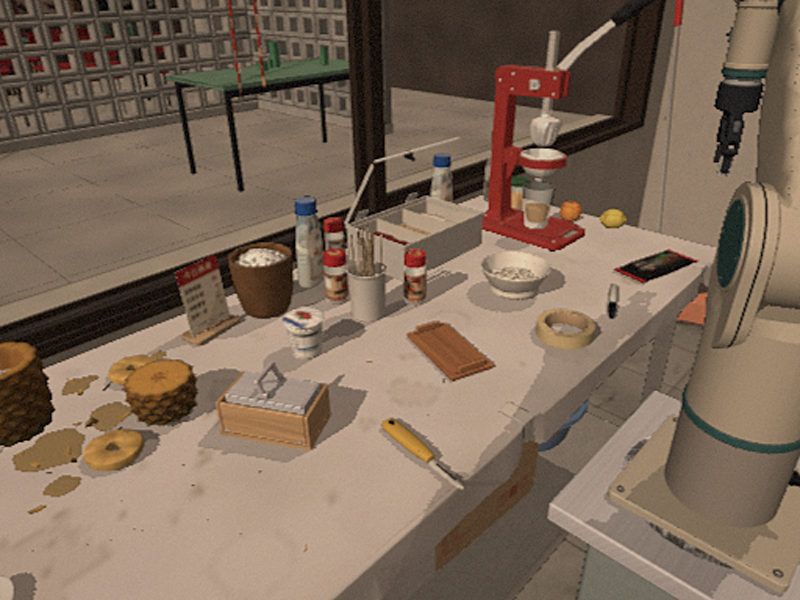

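The top view has world +x up and +y left. The rack with the caddy is at about (218,320), the board at (412,358) and the bowl at (581,322), in 800 px coordinates. I'll enlarge the rack, board and bowl.

```bash
python3 - <<'E'
from h import *
a=np.load('top.npy')
# crops 512-coords
c1=a[165:245,105:175]; c2=a[190:270,230:300]; 
c=[cv2.convertScaleAbs(cv2.resize(x,None,fx=5.7,fy=5.7,interpolation=cv2.INTER_CUBIC),alpha=1.5) for x in(c1,c2)]
cv2.imwrite('pics/crop1.png',np.hstack(c)); print(c[0].shape)
E
```

```text
(456, 399, 3)
```

View pics/crop1.png

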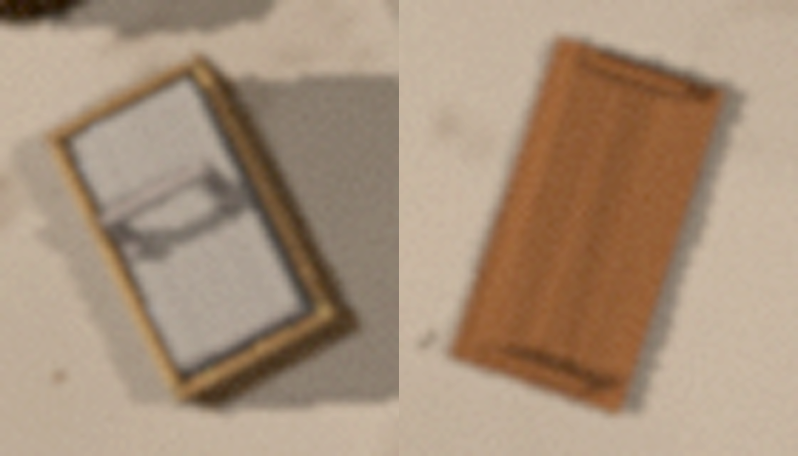

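```bash
python3 - <<'E'
from h import *
t=P('top')
def f(p,z,ox,oy): return back(t,ox+(p[0]+.5)/5.7-.5,oy+(p[1]+.5)/5.7-.5,z)
for nm,pts,z,ox in(('rack',[(52,138),(203,60),(338,314),(180,397)],58,105),('caddy',[(70,140),(192,78),(310,315),(182,375)],66,105),('board',[(158,40),(326,92),(218,412),(53,352)],8,230)):
    oy=165 if nm!='board' else 190
    c=np.array([f(p,z,ox,oy)[:2] for p in pts]); 
    d=(c[0]+c[1]-c[2]-c[3])/2; e=(c[0]+c[3]-c[1]-c[2])/2
    print(nm,c.mean(0).round(1),'L',np.hypot(*d).round(1),np.hypot(*e).round(1),'yaw',np.arctan2(d[1],d[0]).round(3),np.arctan2(-e[0],e[1]).round(3)); print(c.round(0).tolist())
for z in(80,93): print('bar',z,f((105,218),z,105,165),f((213,168),z,105,165))
# bowl rim, 800 -> 512 coordinates
print('bowl',[back(t,u*.64,v*.64,57)[:2].round() for u,v in((537,322),(625,322),(581,281),(581,364))])
for nm,u,v,z in(('tub',311,244,71),('cup',408,230,90),('jar',471,246,106),('jar',406,178,106),('tape',528,430,25),('peel',283,397,10),('peel',267,492,10)): print(nm,back(t,u*.64,v*.64,z).round())
E
```

```text
rack [523.1 299.8] L 134.5 77.2 yaw 0.503 0.482
[[564.0, 366.0], [600.0, 298.0], [482.0, 233.0], [446.0, 302.0]]
caddy [521.8 299.5] L 121.5 61.2 yaw 0.484 0.455
[[562.0, 355.0], [590.0, 301.0], [481.0, 243.0], [455.0, 299.0]]
board [461.4 -19.7] L 155.1 81.6 yaw -0.341 -0.336
[[547.0, -6.0], [522.0, -85.0], [374.0, -32.0], [402.0, 44.0]]
bar 80 [523.56152749 332.39606701  80.        ] [545.39660133 285.3708663   80.        ]
bar 93 [521.46267418 328.05880086  93.        ] [543.01834958 281.6353278   93.        ]
bowl [array([ 511., -226.]), array([ 510., -369.]), array([ 579., -303.]), array([ 442., -293.])]
tub [645. 143.  71.]
cup [661. -18.  90.]
jar [ 628. -118.  106.]
jar [745. -16. 106.]
tape [ 339. -209.   25.]
peel [397. 196.  10.]
peel [244. 218.  10.]
```

The rack's handle bar leans a little to caddy +x, and the board corners are clear. Next I'll plan the move: over the board first, then the rack, with wrist pictures.

```bash
cat >> h.py <<'E'
def row(target,rpy,n=None):
    """constant row, repeated n times, that takes the measured pose to target"""
    s=ctrl.read_state(); R0=Ro.from_euler('xyz',s['tool_rot']); dp=np.array(target,float)-s['eef_pos']
    rv=(R0.inv()*Ro.from_euler('xyz',rpy)).as_rotvec()
    if n is None: n=int(max(np.ceil(np.linalg.norm(dp)/45),np.ceil(np.linalg.norm(rv)/.14),1))
    S=sum((R0*Ro.from_rotvec(rv*k/n)).as_matrix() for k in range(n))
    print(n,'rows',np.linalg.solve(S,dp).round(1),(rv/n).round(4),'dist',np.linalg.norm(dp).round(1))
E
python3 - <<'E'
from h import *
row((461,-20,260),(np.pi,0,1.23)); 
E
```

```text
14 rows [ 41.1 -19.3  -2.1] [-0.0001 -0.0001 -0.0597] dist 617.5
```

```bash
python3 nudge.py '[[41,-19,-2,0,0,-0.06,85],[41,-19,-2,0,0,-0.06,85],[41,-19,-2,0,0,-0.06,85],[41,-19,-2,0,0,-0.06,85],[41,-19,-2,0,0,-0.06,85],[41,-19,-2,0,0,-0.06,85],[41,-19,-2,0,0,-0.06,85],[41,-19,-2,0,0,-0.06,85],[41,-19,-2,0,0,-0.06,85],[41,-19,-2,0,0,-0.06,85],[41,-19,-2,0,0,-0.06,85],[41,-19,-2,0,0,-0.06,85]]'
python3 - <<'E'
from h import *
row((461,-20,260),(np.pi,0,1.23));print(ctrl.read_state()['qpos'])
E
```

```text
clock: 1.3
eef_pos: [462.7, -111.8, 255.2]
tool_rot: [3.142, -0.0, 1.117]
force: [1.2, -0.0, -0.2]
width: 84.7
gripper_force: 0.0
3 rows [ 27.8 -12.9  -1.6] [ 0.     -0.     -0.0376] dist 92.0
[ 0.33856858  0.35604002 -0.21532579  1.95151904  0.0996694   0.84402314
 -0.3835131 ]
```

```bash
python3 nudge.py '[[27,-13,-1.6,0,0,-0.038,85],[27,-13,-1.6,0,0,-0.038,85],[27,-13,-1.6,0,0,-0.038,85],[0,0,0,0,0,0,85],[0,0,0,0,0,0,85]]'
python3 - <<'E'
from h import *
s=ctrl.read_state();a=camrig.get_image('wrist');np.save('w1.npy',a)
np.savez('w1pose.npz',p=s['eef_pos'],r=s['tool_rot'])
cv2.imwrite('pics/w1.png',cv2.resize(a,(800,600),interpolation=2))
print(s['eef_pos'],s['tool_rot']);row((520,302,240),(np.pi,0,2.05))
E
```

```text
clock: 1.8
eef_pos: [459.6, -23.7, 260.0]
tool_rot: [-3.141, 0.0, 1.23]
force: [-0.1, -0.9, -0.1]
width: 85.2
gripper_force: 0.0
[459.63259216 -23.74073369 260.00266509] [-3.14138985e+00  4.59252682e-04  1.22993463e+00]
8 rows [41.9  8.5  2.5] [-1.000e-04  1.000e-04 -1.028e-01] dist 332.8
```

View pics/w1.png

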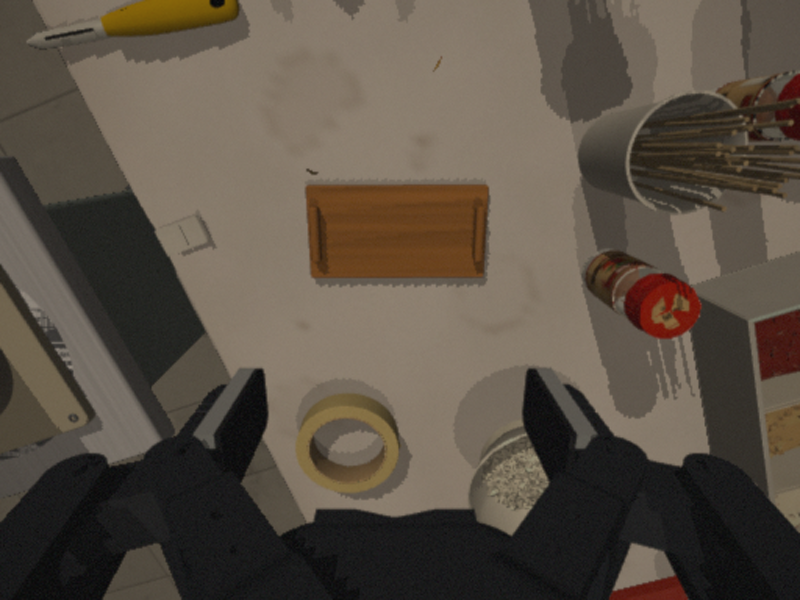

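The board fills (306,185)–(489,185)–(487,276)–(313,277), lying square to the tool. Now I'll move to the rack.

```bash
python3 - <<'E'
from h import *
d=np.load('w1pose.npz'); c=camrig.calibration('wrist');T=np.eye(4);T[:3,:3]=Ro.from_euler('xyz',d['r']).as_matrix();T[:3,3]=d['p']
M=np.linalg.inv(T@c['hand_eye']);w=(P('wrist')[0],M[:3,:3],M[:3,3])
q=np.array([back(w,u*.64-.18,v*.64-.18,8)[:2] for u,v in((489,185),(487,277),(312,277),(306,185))])
dd=(q[0]+q[1]-q[2]-q[3])/2;e=(q[0]+q[3]-q[1]-q[2])/2
print(q.round(),q.mean(0),np.hypot(*dd),np.hypot(*e),np.arctan2(dd[1],dd[0]),np.arctan2(-e[0],e[1]))
# bowl in the top image
E
python3 nudge.py '[[42,8.5,2.5,0,0,-0.103,85],[42,8.5,2.5,0,0,-0.103,85],[42,8.5,2.5,0,0,-0.103,85],[42,8.5,2.5,0,0,-0.103,85],[42,8.5,2.5,0,0,-0.103,85],[42,8.5,2.5,0,0,-0.103,85],[42,8.5,2.5,0,0,-0.103,85],[42,8.5,2.5,0,0,-0.103,85],[0,0,0,0,0,0,85],[0,0,0,0,0,0,85]]'
python3 - <<'E'
from h import *
s=ctrl.read_state();a=camrig.get_image('wrist');np.save('w2.npy',a)
np.savez('w2pose.npz',p=s['eef_pos'],r=s['tool_rot'])
cv2.imwrite('pics/w2.png',cv2.convertScaleAbs(cv2.resize(a[60:280,120:390],None,fx=2.7,fy=2.7,interpolation=2),alpha=1.4))
print(s['eef_pos'],s['tool_rot'])
E
```

```text
[[552.  -8.]
 [527. -88.]
 [375. -34.]
 [402.  45.]] [464.22245417 -21.39012545] 160.00380456026815 83.10529093185387 -0.3400551926020231 -0.31588776068652796
clock: 2.85
eef_pos: [520.2, 303.3, 239.3]
tool_rot: [-3.14, 0.001, 2.052]
force: [0.2, -1.6, -0.1]
width: 85.0
gripper_force: 0.0
[520.16691379 303.31463281 239.32955624] [-3.14031142e+00  7.18765284e-04  2.05213938e+00]
```

View pics/w2.png

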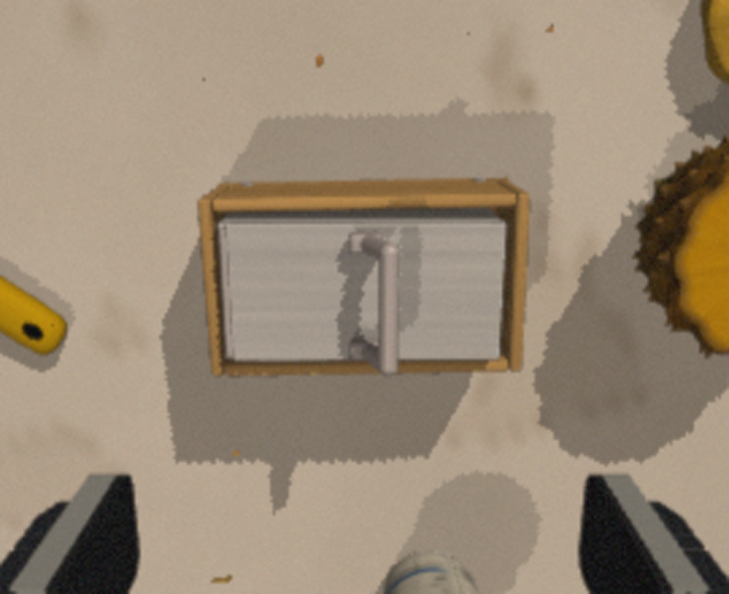

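Tin top corners in the crop are (222,220), (505,221), (502,360) and (226,360). The bar runs from (389,247) to (389,370), and the hinge ends are at (354,242) and (357,348).

```bash
python3 - <<'E'
from h import *
w=P('wrist')
g=lambda p,z:back(w,120+(p[0]+.5)/2.7-.5,60+(p[1]+.5)/2.7-.5,z)
q=np.array([g(p,66)[:2] for p in((505,221),(502,360),(226,360),(222,220))])
dd=(q[0]+q[1]-q[2]-q[3])/2;e=(q[0]+q[3]-q[1]-q[2])/2
print(q.round(),q.mean(0),np.hypot(*dd),np.hypot(*e),np.arctan2(dd[1],dd[0]),np.arctan2(-e[0],e[1]))
q=np.array([g(p,58)[:2] for p in((527,197),(522,371),(213,375),(201,200))]);dd=(q[0]+q[1]-q[2]-q[3])/2;print('rack',q.mean(0),np.hypot(*dd),np.arctan2(dd[1],dd[0]))
for l in(.3,.5,.7,.9): 
  z=71+22*np.cos(l);a,b=g((389,247),z),g((389,370),z);m=(a+b)/2;h=(g((354,242),71)+g((357,348),71))/2
  u=np.array([np.cos(.48),np.sin(.48)]);print(l,m.round(1),np.linalg.norm(a-b).round(1),h.round(1),'along',((m-h)[:2]@u).round(1),22*np.sin(l))
E
```

```text
[[563. 353.]
 [593. 300.]
 [486. 245.]
 [459. 300.]] [525.22045687 299.44418181] 118.33683924773791 60.959960265771805 0.47863566222935133 0.4853884527955568
rack [526.27116784 299.32045349] 137.55831944802884 0.491882214761041
0.3 [534.  303.6  92. ] 50.1 [522.3 297.5  71. ] along 13.2 6.50144454654947
0.5 [534.3 303.2  90.3] 50.4 [522.3 297.5  71. ] along 13.3 10.547361849292466
0.7 [534.7 302.6  87.8] 50.8 [522.3 297.5  71. ] along 13.4 14.172789119229202
0.9 [535.3 301.9  84.7] 51.3 [522.3 297.5  71. ] along 13.5 17.233192011804636
```

```bash
python3 - <<'E'
from h import *
row((534.5,303,74),(np.pi,0,2.053),5)
E
```

```text
5 rows [-1.   2.6 33.1] [-0.0003  0.0003 -0.0006] dist 166.0
```

```bash
python3 nudge.py '[[-3,7,33,0,0,0,85],[-2,6,33,0,0,0,85],[0,0,33,0,0,0,50],[0,0,33,0,0,0,50],[0,0,33,0,0,0,40],[0,0,0,0,0,0,30],[0,0,0,0,0,0,20],[0,0,0,0,0,0,0],[0,0,0,0,0,0,0],[0,0,0,0,0,0,0],[0,0,0,0,0,0,0]]'
```

```text
clock: 4.0
eef_pos: [535.4, 305.6, 77.0]
tool_rot: [3.138, 0.001, 2.052]
force: [0.1, -1.5, 5.8]
width: 5.7
gripper_force: 59.3
```

```bash
python3 nudge.py '[[0,0,-5,0,0,0,0],[0,0,-10,0,0,0,0],[0,0,-15,0,0,0,0],[0,0,-15,0,0,0,0],[0,0,-15,0,0,0,0],[0,0,-15,0,0,0,0],[0,0,-15,0,0,0,0],[0,0,-15,0,0,0,0],[0,0,-15,0,0,0,0],[0,0,0,0,0,0,0],[0,0,0,0,0,0,0]]'
python3 - <<'E'
from h import *
a=camrig.get_image('wrist');b=camrig.get_image('scene')
x=cv2.resize(a[60:330,90:450],(480,360));y=cv2.resize(b[170:310,100:240],(320,320));y=np.vstack([y,np.zeros((40,320,3),np.uint8)])
cv2.imwrite('pics/w3.png',cv2.convertScaleAbs(np.hstack([x,y]),alpha=1.4))
row((464,-21,190),(np.pi,0,-.338+np.pi/2))
E
```

```text
clock: 5.1
eef_pos: [533.7, 305.5, 195.4]
tool_rot: [3.141, 0.0, 2.053]
force: [-1.1, -0.1, -3.2]
width: 5.7
gripper_force: 58.7
8 rows [-40.5 -14.    0.6] [-2.000e-04  1.000e-04  1.025e-01] dist 333.3
```

View pics/w3.png

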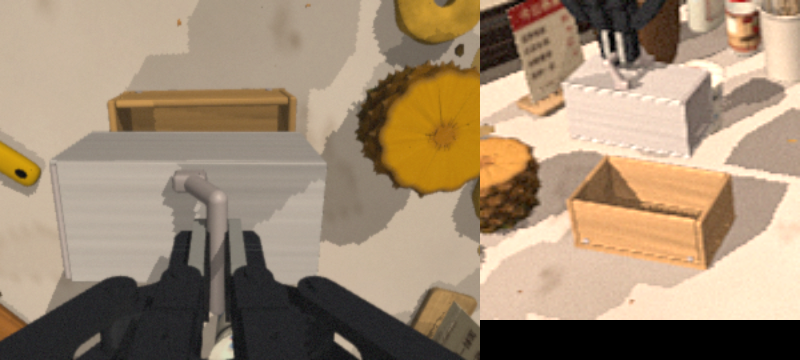

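The tin is out of the rack and level, with its far top edge from (52,162) to (326,160). Next I'll work out where its centre sits relative to the TCP.

```bash
python3 - <<'E'
from h import *
w=P('wrist');s=ctrl.read_state();R=Ro.from_euler('xyz',s['tool_rot']).as_matrix()
g=lambda p,z:R.T@(back(w,90+(p[0]+.5)/1.3333-.5,60+(p[1]+.5)/1.3333-.5,z)-s['eef_pos'])
for z in(181,184,187):
  a,b=g((52,162),z),g((326,160),z);print(z,a.round(1),b.round(1),((a+b)/2).round(1),np.linalg.norm(a-b).round(1),'yaw err',np.arctan2(b[0]-a[0],b[1]-a[1]).round(3))
E
```

```text
181 [ 29.9 -70.   13.5] [30.9 47.7 13.3] [ 30.4 -11.2  13.4] 117.7 yaw err 0.009
184 [ 30.8 -68.7  10.5] [31.9 46.8 10.3] [ 31.3 -11.   10.4] 115.4 yaw err 0.009
187 [ 31.8 -67.3   7.5] [32.8 45.9  7.3] [ 32.3 -10.7   7.4] 113.2 yaw err 0.009
```

```bash
python3 - <<'E'
from h import *
row((474.4,-25.4,150),(np.pi,0,1.233),12)
E
```

```text
12 rows [-27.6  -8.    3.7] [-0.0001  0.0001  0.0683] dist 338.6
```

```bash
python3 nudge.py '[[-27.6,-8,3.7,0,0,0.068,0],[-27.6,-8,3.7,0,0,0.068,0],[-27.6,-8,3.7,0,0,0.068,0],[-27.6,-8,3.7,0,0,0.068,0],[-27.6,-8,3.7,0,0,0.068,0],[-27.6,-8,3.7,0,0,0.068,0],[-27.6,-8,3.7,0,0,0.068,0],[-27.6,-8,3.7,0,0,0.068,0],[-27.6,-8,3.7,0,0,0.068,0],[-27.6,-8,3.7,0,0,0.068,0],[-27.6,-8,3.7,0,0,0.068,0],[-27.6,-8,3.7,0,0,0.068,0]]'
python3 nudge.py '[[0,0,0,0,0,0,0],[0,0,0,0,0,0,0],[0,0,0,0,0,0,0],[0,0,0,0,0,0,0],[0,0,0,0,0,0,0]]'
python3 - <<'E'
from h import *
row((474.4,-25.4,100),(np.pi,0,1.233),4)
a=camrig.get_image('wrist');cv2.imwrite('pics/w4.png',cv2.convertScaleAbs(cv2.resize(a[40:300,60:450],(780,520)),alpha=1.4))
E
```

```text
clock: 6.4
eef_pos: [474.9, -25.8, 150.0]
tool_rot: [-3.141, 0.0, 1.234]
force: [0.0, -0.9, -3.9]
width: 5.8
gripper_force: 58.8
clock: 6.9
eef_pos: [476.0, -24.0, 150.7]
tool_rot: [3.141, -0.001, 1.238]
force: [-0.2, -0.4, -2.9]
width: 5.7
gripper_force: 58.7
4 rows [-0.5 -0.3 12.7] [ 0.0001 -0.0001  0.0013] dist 50.8
```

View pics/w4.png

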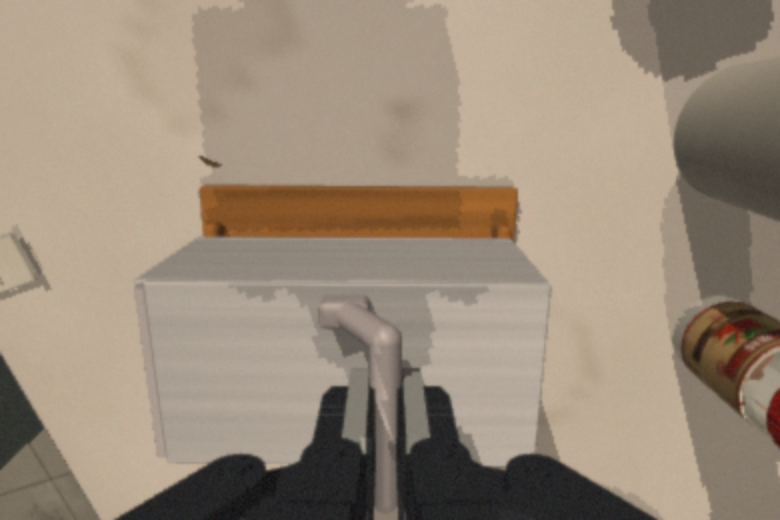

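Far top edge of the tin is (138,282)–(549,285) and its far lower edge (199,238)–(513,238). The board's far edge is (201,186)–(517,187).

```bash
python3 - <<'E'
from h import *
w=P('wrist');s=ctrl.read_state();R=Ro.from_euler('xyz',s['tool_rot']).as_matrix()
g=lambda p,z:R.T@(back(w,60+(p[0]+.5)/2-.5,40+(p[1]+.5)/2-.5,z)-s['eef_pos'])
print(s['eef_pos'],s['tool_rot'])
for nm,p,q,z in(('top',(138,282),(549,285),138),('bot',(199,238),(513,238),78),('board',(201,186),(517,187),8)):
  a,b=g(p,z),g(q,z);print(nm,((a+b)/2).round(1),np.linalg.norm(a-b).round(1),'yaw',np.arctan2(b[0]-a[0],b[1]-a[1]).round(3))
c=R.T@(np.array([464,-21,8])-s['eef_pos']);print('board centre tool',c)
E
```

```text
[475.94355882 -24.06306846 150.71428728] [ 3.14142102e+00 -3.90383075e-04  1.23809174e+00]
top [ 30.5 -11.9  12.7] 117.2 yaw -0.007
bot [ 30.1 -11.3  72.7] 121.1 yaw 0.001
board [ 40.3 -13.  142.7] 157.0 yaw -0.002
board centre tool [ -1.06138793 -12.31349747 142.71177251]
```

```bash
python3 nudge.py '[[-0.8,-0.5,12,0,0,0,0],[-0.8,-0.5,12,0,0,0.002,0],[0,0,12,0,0,0,0],[0,0,12,0,0,0,0],[0,0,8,0,0,0,0],[0,0,3,0,0,0,0],[0,0,3,0,0,0,0],[0,0,2,0,0,0,0],[0,0,2,0,0,0,0],[0,0,0,0,0,0,0],[0,0,0,0,0,0,0]]'
```

```text
clock: 8.05
eef_pos: [474.3, -26.0, 84.9]
tool_rot: [3.141, -0.0, 1.235]
force: [-0.6, 0.0, -3.1]
width: 5.1
gripper_force: 58.7
```

```bash
python3 nudge.py '[[0,0,2,0,0,0,0],[0,0,2,0,0,0,0],[0,0,1,0,0,0,0],[0,0,1,0,0,0,0],[0,0,0,0,0,0,0]]'
```

```text
clock: 8.55
eef_pos: [474.5, -26.1, 78.9]
tool_rot: [3.141, -0.0, 1.235]
force: [0.3, -0.6, -0.2]
width: 5.6
gripper_force: 59.2
```

```bash
python3 nudge.py '[[0,0,1,0,0,0,0],[0,0,1,0,0,0,0],[0,0,0,0,0,0,0],[0,0,0,0,0,0,0]]'
```

```text
clock: 8.95
eef_pos: [475.6, -26.4, 78.0]
tool_rot: [3.138, -0.0, 1.234]
force: [-0.1, -1.9, 10.7]
width: 5.2
gripper_force: 60.4
```

```bash
python3 nudge.py '[[0,0,-1,0,0,0,0],[0,0,0,0,0,0,20],[0,0,0,0,0,0,40],[0,0,0,0,0,0,50],[0,0,0,0,0,0,50],[0,0,-10,0,0,0,60],[0,0,-30,0,0,0,85],[0,0,-40,0,0,0,85],[0,0,-40,0,0,0,85],[0,0,0,0,0,0,85],[0,0,0,0,0,0,85],[0,0,0,0,0,0,85]]'
python3 - <<'E'
from h import *
a=camrig.get_image('wrist');cv2.imwrite('pics/w5.png',cv2.convertScaleAbs(cv2.resize(a[40:300,60:450],(780,520)),alpha=1.4))
s=ctrl.read_state();print(s['eef_pos'],s['tool_rot'],s['qpos'])
E
```

```text
clock: 10.15
eef_pos: [473.3, -26.1, 197.3]
tool_rot: [-3.14, 0.001, 1.235]
force: [-0.1, 0.4, 0.7]
width: 85.0
gripper_force: 0.0
[473.14338248 -26.01836573 196.86967076] [-3.13938554e+00  7.92623433e-04  1.23478285e+00] [ 0.1965943   0.44208574 -0.27874726  2.02539294  0.18361902  0.6998445
 -0.53394625]
```

View pics/w5.png

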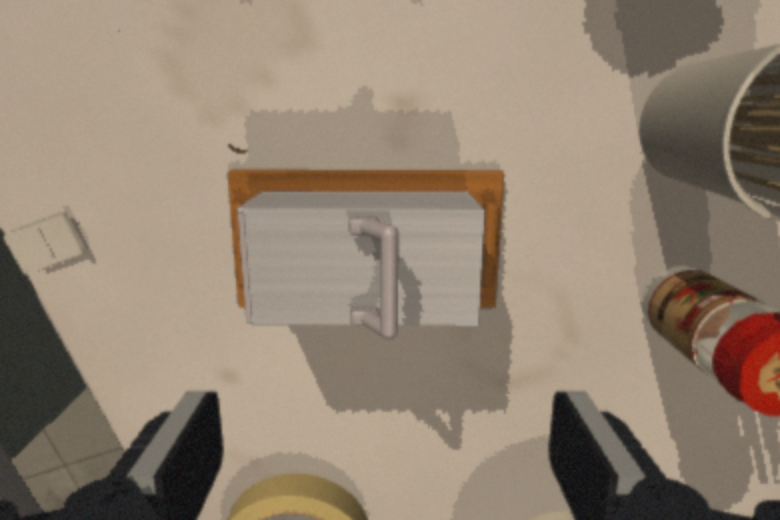

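The caddy stands between the stops. Its top corners are (238,207), (484,207), (478,325) and (246,325), and the board's far edge is (229,171)–(504,171).

```bash
python3 - <<'E'
from h import *
w=P('wrist')
g=lambda p,z:back(w,60+(p[0]+.5)/2-.5,40+(p[1]+.5)/2-.5,z)[:2]
q=np.array([g(p,68) for p in((484,207),(478,325),(246,325),(238,207))])
dd=(q[0]+q[1]-q[2]-q[3])/2;e=(q[0]+q[3]-q[1]-q[2])/2
print('caddy',q.mean(0),np.hypot(*dd),np.hypot(*e),np.arctan2(dd[1],dd[0]))
a,b=g((504,171),8),g((229,171),8);d=(a-b)/np.linalg.norm(a-b);print('board',(a+b)/2+42*np.array([d[1],-d[0]]),np.linalg.norm(a-b),np.arctan2(d[1],d[0]))
t=P('top');im=np.load('top.npy');cc=proj(t,(511,-298,57));print(cc)
hsv=cv2.cvtColor(im,cv2.COLOR_BGR2HSV)
for yaw in(-.338,-.338+np.pi): row((463.5,-21,150),(np.pi,0,yaw))
E
```

```text
caddy [462.51326098 -20.07761327] 118.018561866355 60.52358650804781 -0.33470025628384836
board [462.90606503 -21.6548309 ] 157.47304735197886 -0.33493431261415063
[371.83184804 205.91316227]
12 rows [-0.5 -0.8  3.9] [-1.000e-04  2.000e-04  1.311e-01] dist 48.1
12 rows [ 0.8 -0.6  3.9] [-2.000e-04 -1.000e-04 -1.307e-01] dist 48.1
```

```bash
python3 nudge.py '[[0.8,-0.6,3.9,0,0,-0.131,85],[0.8,-0.6,3.9,0,0,-0.131,85],[0.8,-0.6,3.9,0,0,-0.131,85],[0.8,-0.6,3.9,0,0,-0.131,85],[0.8,-0.6,3.9,0,0,-0.131,85],[0.8,-0.6,3.9,0,0,-0.131,85],[0.8,-0.6,3.9,0,0,-0.131,85],[0.8,-0.6,3.9,0,0,-0.131,85],[0.8,-0.6,3.9,0,0,-0.131,85],[0.8,-0.6,3.9,0,0,-0.131,85],[0.8,-0.6,3.9,0,0,-0.131,85],[0.8,-0.6,3.9,0,0,-0.131,85]]'
python3 nudge.py '[[0,0,0,0,0,0,85],[0,0,0,0,0,0,85]]'
python3 - <<'E'
from h import *
print(ctrl.read_state()['qpos']);row((463.3,-20.7,31),(np.pi,0,-.335+np.pi),6)
E
```

```text
clock: 11.4
eef_pos: [463.9, -20.2, 149.6]
tool_rot: [-3.141, -0.003, 2.813]
force: [-0.6, -0.4, -0.4]
width: 85.1
gripper_force: 0.0
clock: 11.6
eef_pos: [464.3, -20.3, 150.2]
tool_rot: [-3.142, -0.002, 2.804]
force: [0.4, 0.7, 0.5]
width: 85.2
gripper_force: 0.0
[ 0.44858806  0.5755316  -0.67465459  2.08790706  0.57711842  0.67060767
  0.61827724]
6 rows [ 0.1 -0.1 19.9] [-0.     -0.0003 -0.0005] dist 119.2
```

```bash
python3 nudge.py '[[0.7,-0.4,20,0,0,0,85],[0,0,20,0,0,0,85],[0,0,20,0,0,0,85],[0,0,20,0,0,0,85],[0,0,20,0,0,0,85],[0,0,10,0,0,0,85],[0,0,8,0,0,0,85],[0,0,0,0,0,0,85]]'
```

```text
clock: 12.4
eef_pos: [463.9, -20.4, 32.4]
tool_rot: [-3.141, -0.001, 2.806]
force: [0.4, 0.1, 0.5]
width: 84.8
gripper_force: 0.0
```

```bash
python3 nudge.py '[[0,0,0,0,0,0,70],[0,0,0,0,0,0,62],[0,0,0,0,0,0,40],[0,0,0,0,0,0,40],[0,0,0,0,0,0,40],[0,0,0,0,0,0,40]]'
python3 nudge.py '[[0,0,-3,0,0,0,40],[0,0,-10,0,0,0,40],[0,0,-20,0,0,0,40],[0,0,-25,0,0,0,40],[0,0,-25,0,0,0,40],[0,0,-25,0,0,0,40],[0,0,-25,0,0,0,40],[0,0,0,0,0,0,40]]'
python3 - <<'E'
from h import *
s=ctrl.read_state();print(s['qpos'])
# bowl rim ellipse fit in top image
im=np.load('top.npy');t=P('top');g=cv2.cvtColor(im,cv2.COLOR_BGR2GRAY)
import sys
best=[]
gm=np.hypot(cv2.Sobel(g,cv2.CV_32F,1,0),cv2.Sobel(g,cv2.CV_32F,0,1))
th=np.linspace(0,2*np.pi,90)
for x in range(495,530,2):
  for y in range(-315,-280,2):
    p=np.array([proj(t,(x+72*np.cos(k),y+72*np.sin(k),57)) for k in th]);best.append((gm[p[:,1].round().astype(int),p[:,0].round().astype(int)].mean(),x,y))
print(sorted(best)[-5:])
E
```

```text
clock: 13.0
eef_pos: [464.3, -21.4, 33.9]
tool_rot: [-3.14, 0.001, 2.806]
force: [-1.5, -1.1, 4.9]
width: 59.3
gripper_force: 64.8
clock: 13.8
eef_pos: [465.9, -20.1, 169.0]
tool_rot: [3.139, 0.006, 2.807]
force: [0.9, 0.0, -2.5]
width: 58.7
gripper_force: 65.4
[ 0.47594225  0.5475867  -0.71049021  2.07270292  0.55103075  0.70739613
  0.64328475]
[(np.float32(67.16454), 511, -295), (np.float32(70.01387), 513, -297), (np.float32(71.762146), 513, -299), (np.float32(72.419075), 511, -299), (np.float32(72.60192), 511, -297)]
```

```bash
cat >> h.py <<'E'
B=np.array([511.5,-297.5]); phi=np.arctan2(B[1],B[0]); u=np.array([np.cos(phi),np.sin(phi)])
def tip(th,out=15,z=78):
    """tool pose with the caddy mouth 'out' mm beyond the bowl centre at height z, tipped by th"""
    Rc=(Ro.from_euler('z',phi)*Ro.from_euler('y',-th)); Rt=Rc*Ro.from_euler('y',np.pi)
    m=np.array([*(B+out*u),z]); return m-Rt.apply([60,0,22]), Rt.as_euler('xyz')
E
python3 - <<'E'
from h import *
p,r=tip(0);print(p,r);row((p[0],p[1],165),r,11)
E
```

```text
[ 576.33163406 -335.20754865  100.        ] [3.14159265e+00 2.22044605e-16 2.61479550e+00]
11 rows [-20.9 -22.    0.4] [0.0002 0.0005 0.0174] dist 333.9
```

```bash
python3 nudge.py '[[-20.9,-22,0.4,0,0,0.0174,40],[-20.9,-22,0.4,0,0,0.0174,40],[-20.9,-22,0.4,0,0,0.0174,40],[-20.9,-22,0.4,0,0,0.0174,40],[-20.9,-22,0.4,0,0,0.0174,40],[-20.9,-22,0.4,0,0,0.0174,40],[-20.9,-22,0.4,0,0,0.0174,40],[-20.9,-22,0.4,0,0,0.0174,40],[-20.9,-22,0.4,0,0,0.0174,40],[-20.9,-22,0.4,0,0,0.0174,40],[-20.9,-22,0.4,0,0,0.0174,40],[0,0,0,0,0,0,40]]'
python3 - <<'E'
from h import *
p,r=tip(0);print(p,r);row((p[0],p[1],100),r,4);print(ctrl.read_state()['qpos'])
E
```

```text
clock: 15.0
eef_pos: [573.2, -341.1, 159.4]
tool_rot: [-3.138, 0.0, 2.608]
force: [-0.8, -0.1, -3.2]
width: 59.4
gripper_force: 65.6
[ 576.33163406 -335.20754865  100.        ] [3.14159265e+00 2.22044605e-16 2.61479550e+00]
4 rows [ 0.1  1.7 14.8] [-0.0009  0.     -0.0017] dist 59.8
[ 0.84426364  0.80417983 -0.63964054  1.52257265  0.54160457  0.99750756
  1.08943943]
```

```bash
python3 nudge.py '[[0.1,1.7,14.8,0,0,0,40],[0.1,1.7,14.8,0,0,0,40],[0.1,1.7,14.8,0,0,0,40],[0.1,1.7,14.8,0,0,-0.005,40],[0,0,0,0,0,0,40],[0,0,0,0,0,0,40]]'
python3 - <<'E'
from h import *
p,r=tip(.5);row(p,r,10)
E
```

```text
clock: 15.6
eef_pos: [577.6, -328.3, 101.8]
tool_rot: [3.141, -0.001, 2.621]
force: [-0.1, 0.0, -3.1]
width: 59.1
gripper_force: 65.5
10 rows [ 1.  -0.7 -2.7] [ 0.0002 -0.0501  0.0006] dist 29.6
```

```bash
python3 nudge.py '[[1,-0.7,-2.7,0,-0.05,0,40],[1,-0.7,-2.7,0,-0.05,0,40],[1,-0.7,-2.7,0,-0.05,0,40],[1,-0.7,-2.7,0,-0.05,0,40],[1,-0.7,-2.7,0,-0.05,0,40],[1,-0.7,-2.7,0,-0.05,0,40],[1,-0.7,-2.7,0,-0.05,0,40],[1,-0.7,-2.7,0,-0.05,0,40],[1,-0.7,-2.7,0,-0.05,0,40],[1,-0.7,-2.7,0,-0.05,0,40],[0,0,0,0,0,0,40],[0,0,0,0,0,0,40]]'
python3 - <<'E'
from h import *
a=camrig.get_image('wrist');b=camrig.get_image('scene')
x=cv2.resize(a,(480,360));y=cv2.resize(b[90:210,260:380],(320,320));y=np.vstack([y,np.zeros((40,320,3),np.uint8)])
cv2.imwrite('pics/w6.png',cv2.convertScaleAbs(np.hstack([x,y]),alpha=1.4))
p,r=tip(.85);row(p,r,8);s=ctrl.read_state();print(s['qpos'])
E
```

```text
clock: 16.8
eef_pos: [561.3, -330.9, 124.1]
tool_rot: [-3.131, 0.447, 2.62]
force: [-1.0, -0.3, -2.7]
width: 59.1
gripper_force: 65.6
8 rows [ 1.2  0.5 -3. ] [-0.0009 -0.0503  0.0007] dist 26.2
[ 0.71970739  0.66468193 -0.3660973   2.0470183   1.55911083  0.25211234
  0.02426777]
```

View pics/w6.png

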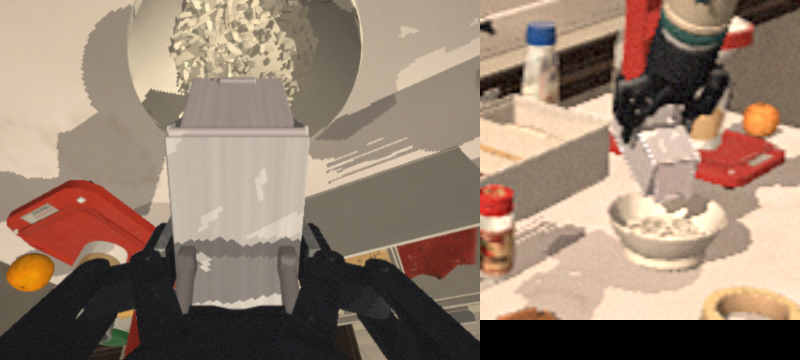

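Tipped about 26°, the mouth is over the rice just beyond the bowl's centre and the flap is starting to open. I'll keep tipping.

```bash
python3 nudge.py '[[1.2,0.5,-3,0,-0.05,0,40],[1.2,0.5,-3,0,-0.05,0,40],[1.2,0.5,-3,0,-0.05,0,40],[1.2,0.5,-3,0,-0.05,0,40],[0,0,0,0,0,0,40]]'
python3 - <<'E'
from h import *
p,r=tip(.85);row(p,r,5);s=ctrl.read_state();print(s['qpos']);print(tip(.62))
E
```

```text
clock: 17.4
eef_pos: [550.9, -325.1, 128.5]
tool_rot: [-3.125, 0.62, 2.623]
force: [-0.1, -0.3, -4.0]
width: 59.2
gripper_force: 65.9
5 rows [ 0.3  0.8 -2.7] [-0.0021 -0.0461  0.0016] dist 14.0
[ 0.90306672  0.72861064 -0.65182929  2.22164468  2.25315932  0.56258148
 -0.61552501]
(array([ 555.62867508, -323.1662382 ,  130.76743568]), array([3.14159265, 0.62      , 2.6147955 ]))
```

```bash
python3 nudge.py '[[0.3,0.8,-2.7,0,-0.046,0,40],[0.3,0.8,-2.7,0,-0.046,0,40],[0.3,0.8,-2.7,0,-0.046,0,40],[0.3,0.8,-2.7,0,-0.046,0,40],[0,0,0,0,0,0,40],[0,0,0,0,0,0,40],[0,0,0,0,0,0,40],[0,0,0,0,0,0,40],[0,0,0,0,0,0,40],[0,0,0,0,0,0,40]]'
python3 - <<'E'
from h import *
a=camrig.get_image('wrist');b=camrig.get_image('scene')
x=cv2.resize(a[:200,100:400],(540,360));y=cv2.resize(b[110:190,290:370],(260,260));y=np.vstack([y,np.zeros((100,260,3),np.uint8)])
cv2.imwrite('pics/w7.png',cv2.convertScaleAbs(np.hstack([x,y]),alpha=1.4))
p,r=tip(.95);row(p,r,4);s=ctrl.read_state();print(s['qpos'],s['force'])
E
```

```text
clock: 18.4
eef_pos: [547.8, -319.2, 137.8]
tool_rot: [-3.12, 0.808, 2.629]
force: [-0.2, 0.3, -3.4]
width: 59.1
gripper_force: 65.8
4 rows [ 1.3  0.1 -2.3] [-0.0025 -0.0355  0.0026] dist 10.4
[ 0.96037799  0.83219663 -0.77764305  2.37625984  2.52924373  0.93011015
 -0.83559683] [-0.95171053 -0.40296704 -2.91337614]
```

View pics/w7.png

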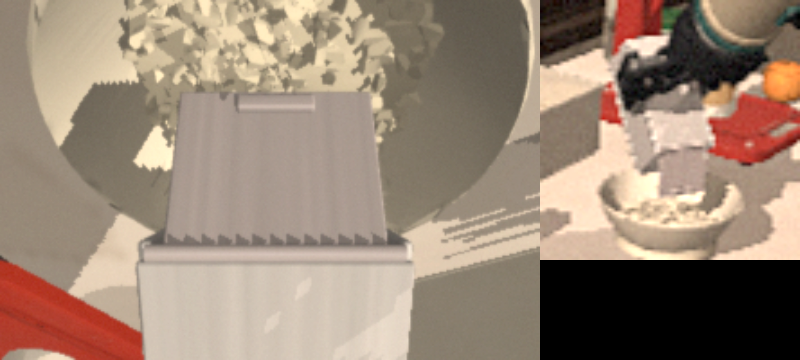

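The flap hangs open at about 46° over the rice. I'll tip a little further with small shakes, then compare top views of the bowl by code, because the picture budget is used up.

```bash
python3 nudge.py '[[1.3,0.1,-2.3,0,-0.035,0,40],[1.3,0.1,-2.3,0,-0.035,0,40],[1.3,0.1,-2.3,0,-0.035,0,40],[0,0,0,0,0,0,40],[0,3,0,0,0,0,40],[0,-3,0,0,0,0,40],[0,3,0,0,0,0,40],[0,-3,0,0,0,0,40],[0,0,0,0,0,0,40],[0,0,0,0,0,0,40],[0,0,0,0,0,0,40],[0,0,0,0,0,0,40]]'
python3 - <<'E'
from h import *
F=[]
for i in range(12): camrig.get_image('top');F.append(ctrl.read_state()['force'][2])
print(np.mean(F),np.std(F));s=ctrl.read_state();print(s['qpos'],s['tool_rot'],s['eef_pos'])
p,r=tip(0,15,95);row(p,r,12);print(p,r)
E
```

```text
clock: 19.7
eef_pos: [541.1, -314.8, 139.2]
tool_rot: [-3.118, 0.913, 2.632]
force: [-0.1, 0.6, -2.7]
width: 59.1
gripper_force: 65.8
-2.714819865813307 0.44889883319528356
[ 0.95906829  0.91891084 -0.80030695  2.46512789  2.64574985  1.17080161
 -0.90579376] [-3.11817384  0.91294789  2.63256115] [ 541.15430334 -314.82628766  139.21169129]
12 rows [-2.2  0.   3.4] [-0.0011  0.0761  0.0005] dist 46.3
[ 576.33163406 -335.20754865  117.        ] [3.14159265e+00 2.22044605e-16 2.61479550e+00]
```

```bash
python3 nudge.py '[[-2.2,0,-1,0,0.045,0,40],[-2.2,0,-1,0,0.045,0,40],[-1.5,0,1,0,0.045,0,40],[-1.5,0,2.2,0,0.045,0,40],[-1.5,0,2.2,0,0.045,0,40],[-1.5,0,2.2,0,0.045,0,40],[-1.5,0,2.2,0,0.045,0,40],[-1.5,0,2.2,0,0.045,0,40],[-1.5,0,2.2,0,0.045,0,40],[-1.5,0,2.2,0,0.045,0,40],[0,0,0,0,0,0,40]]'
python3 - <<'E'
from h import *
s=ctrl.read_state();print(s['qpos']);print(tip(-s['tool_rot'][1]*-1,15,95))
p,r=tip(0,15,125);row(p,r,10)
E
```

```text
clock: 21.4
eef_pos: [558.3, -325.5, 138.8]
tool_rot: [-3.121, 0.473, 2.622]
force: [0.2, 0.6, -2.4]
width: 59.2
gripper_force: 65.8
[ 0.7014978   0.63088207 -0.35556377  2.07613079  1.64283524  0.25443882
 -0.07624914]
(array([ 561.98910648, -326.86560934,  141.90148913]), array([3.14159265, 0.47261816, 2.6147955 ]))
10 rows [-2.2  0.1 -0.3] [-0.0018  0.0473  0.0002] dist 22.1
```

```bash
python3 nudge.py '[[-2.2,0,-0.3,-0.002,0.047,0,40],[-2.2,0,-0.3,-0.002,0.047,0,40],[-2.2,0,-0.3,-0.002,0.047,0,40],[-2.2,0,-0.3,-0.002,0.047,0,40],[-2.2,0,-0.3,-0.002,0.047,0,40],[-2.2,0,-0.3,-0.002,0.047,0,40],[-2.2,0,-0.3,-0.002,0.047,0,40],[-2.2,0,-0.3,-0.002,0.047,0,40],[-2.2,0,-0.3,-0.002,0.047,0,40],[-2.2,0,-0.3,-0.002,0.047,0,40],[0,0,-10,0,0,0,40],[0,0,-10,0,0,0,40]]'
python3 - <<'E'
from h import *
s=ctrl.read_state();print(s['qpos'])
row((464,-21,165),(np.pi,0,2.806),11)
E
```

```text
clock: 22.6
eef_pos: [571.3, -337.1, 165.8]
tool_rot: [-3.134, 0.032, 2.614]
force: [0.0, -0.3, -2.0]
width: 59.1
gripper_force: 65.6
[ 0.90872391  0.81168001 -0.76621435  1.56173573  0.65582514  1.00507812
  0.9934082 ]
11 rows [21.1 21.9 -0.4] [-0.001   0.0029 -0.0175] dist 333.8
```

```bash
python3 nudge.py '[[21.1,21.9,-0.4,-0.001,0.003,-0.0175,40],[21.1,21.9,-0.4,-0.001,0.003,-0.0175,40],[21.1,21.9,-0.4,-0.001,0.003,-0.0175,40],[21.1,21.9,-0.4,-0.001,0.003,-0.0175,40],[21.1,21.9,-0.4,-0.001,0.003,-0.0175,40],[21.1,21.9,-0.4,-0.001,0.003,-0.0175,40],[21.1,21.9,-0.4,-0.001,0.003,-0.0175,40],[21.1,21.9,-0.4,-0.001,0.003,-0.0175,40],[21.1,21.9,-0.4,-0.001,0.003,-0.0175,40],[21.1,21.9,-0.4,-0.001,0.003,-0.0175,40],[21.1,21.9,-0.4,-0.001,0.003,-0.0175,40],[0,0,0,0,0,0,40]]'
python3 - <<'E'
from h import *
F=[]
for i in range(16): a=camrig.get_image('top');F.append(ctrl.read_state()['force'][2])
print(np.mean(F),np.std(F)); np.save('top2.npy',a)
row((464.2,-21.3,60),(np.pi,0,2.806),6)
o=np.load('top.npy'); sl=(slice(180,236),slice(343,401))
d=cv2.absdiff(cv2.GaussianBlur(o,(3,3),0),cv2.GaussianBlur(a,(3,3),0)).max(2)[sl]
n,l,st,ce=cv2.connectedComponentsWithStats((d>25).astype(np.uint8))
print([(st[i,4],ce[i].round(),st[i,2:4]) for i in range(1,n) if st[i,4]>5])
m=(d>25).astype(int)[10:48,8:52]
for r in m: print(''.join('.#'[v] for v in r))
E
```

```text
clock: 23.8
eef_pos: [463.1, -16.7, 167.3]
tool_rot: [3.139, 0.001, 2.815]
force: [0.4, -0.8, -3.1]
width: 59.1
gripper_force: 65.8
-2.752544852742025 0.600910040039687
6 rows [ 0.1 -0.2 17.6] [ 0.0005 -0.0001  0.0002] dist 105.8
[(np.int32(280), array([10., 47.]), array([36, 34], dtype=int32)), (np.int32(86), array([19., 32.]), array([11, 17], dtype=int32)), (np.int32(267), array([45., 40.]), array([24, 26], dtype=int32)), (np.int32(6), array([29., 38.]), array([2, 4], dtype=int32)), (np.int32(14), array([27., 45.]), array([5, 5], dtype=int32)), (np.int32(7), array([21., 46.]), array([4, 3], dtype=int32))]
............................................
............................................
............................................
............................................
............................................
............................................
............................................
............................................
............................................
............................................
...................................
[... 524 characters left out ...]
.....................####
.......####.#####...................########
.......#######..#......##..........#########
........#####..........##..........#########
........######....................##########
.........##.###.....##............##########
.........#...###....##............##########
.............###.....#............##########
............#........#...........###########
........................##......############
........................##.....#############
..................##.....#....#############.
#................####......###############..
##..........##....####....###############...
###.........###....###....##############....
###...........##.....#...##############.....
```

```bash
python3 nudge.py '[[0,-0.3,18,0,0,0,40],[0,-0.3,18,0,0,0,40],[0,-0.3,18,0,0,0,40],[0,0,18,0,0,0,40],[0,0,18,0,0,0,40],[0,0,18,0,0,0,40],[0,0,0,0,0,0,40],[0,0,0,0,0,0,40],[0,0,0,0,0,0,40]]'
python3 - <<'E'
from h import *
row((464.2,-21.4,40),(np.pi,0,2.806),4)
E
```

```text
clock: 25.5
eef_pos: [465.5, -20.8, 58.6]
tool_rot: [3.138, 0.001, 2.807]
force: [0.5, 0.7, -2.8]
width: 59.3
gripper_force: 65.7
4 rows [ 0.3 -0.3  4.6] [0.0009 0.0002 0.0003] dist 18.6
```

```bash
python3 nudge.py '[[0.5,-0.3,5,0,0,0,40],[0.5,-0.3,5,0,0,0,40],[0,0,5,0,0,0,40],[0,0,3,0,0,0,40],[0,0,2,0,0,0,40],[0,0,2,0,0,0,40],[0,0,0,0,0,0,40],[0,0,0,0,0,0,40]]'
```

```text
clock: 26.3
eef_pos: [463.8, -21.1, 35.8]
tool_rot: [3.139, -0.0, 2.807]
force: [0.3, 0.1, -1.8]
width: 59.6
gripper_force: 65.7
```

```bash
python3 nudge.py '[[0,0,1,0,0,0,40],[0,0,1,0,0,0,40],[0,0,0,0,0,0,40],[0,0,0,0,0,0,40]]'
```

```text
clock: 26.7
eef_pos: [463.8, -21.1, 34.0]
tool_rot: [3.139, -0.0, 2.807]
force: [-1.0, 0.2, 1.9]
width: 59.2
gripper_force: 66.1
```

```bash
python3 nudge.py '[[0,0,1,0,0,0,40],[0,0,1,0,0,0,40],[0,0,0,0,0,0,40],[0,0,0,0,0,0,40]]'
```

```text
clock: 27.1
eef_pos: [463.9, -21.1, 33.9]
tool_rot: [3.14, 0.002, 2.807]
force: [-5.1, 0.3, 26.3]
width: 59.3
gripper_force: 69.2
```

```bash
python3 nudge.py '[[0,0,-1.8,0,0,0,40],[0,0,0,0,0,0,40],[0,0,0,0,0,0,62],[0,0,0,0,0,0,72],[0,0,0,0,0,0,85],[0,0,0,0,0,0,85],[0,0,0,0,0,0,85],[0,0,-15,0,0,0,85],[0,0,-30,0,0,0,85],[0,0,-40,0,0,0,85],[0,0,-40,0,0,0,85],[0,0,-40,0,0,0,85]]'
python3 - <<'E'
from h import *
row((463,-21,197),(np.pi,0,1.235),12)
E
```

```text
clock: 28.3
eef_pos: [463.1, -21.5, 200.0]
tool_rot: [3.139, -0.001, 2.808]
force: [3.0, -0.7, -0.6]
width: 85.0
gripper_force: 0.0
12 rows [0.  0.  0.2] [ 1.00e-04 -3.00e-04  1.31e-01] dist 3.0
```

```bash
python3 nudge.py '[[0,0,0.2,0,0,0.131,85],[0,0,0.2,0,0,0.131,85],[0,0,0.2,0,0,0.131,85],[0,0,0.2,0,0,0.131,85],[0,0,0.2,0,0,0.131,85],[0,0,0.2,0,0,0.131,85],[0,0,0.2,0,0,0.131,85],[0,0,0.2,0,0,0.131,85],[0,0,0.2,0,0,0.131,85],[0,0,0.2,0,0,0.131,85],[0,0,0.2,0,0,0.131,85],[-1,11,0,0,0,0.131,85]]'
python3 nudge.py '[[0,0,0,0,0,0,85],[0,0,0,0,0,0,85]]'
python3 - <<'E'
from h import *
s=ctrl.read_state();w=P('wrist');a=camrig.get_image('wrist');np.save('w8.npy',a)
print(s['eef_pos'],s['tool_rot'])
# edge fit of the tin's top rectangle and board far edge by gradient score
g=cv2.GaussianBlur(cv2.cvtColor(a,cv2.COLOR_BGR2GRAY),(3,3),0);gm=np.hypot(cv2.Sobel(g,cv2.CV_32F,1,0),cv2.Sobel(g,cv2.CV_32F,0,1))
from scipy.ndimage import map_coordinates
from scipy.optimize import minimize
k=np.linspace(-1,1,40)
def score(v,L,W,z,sides):
    x,y,t=v[0],v[1],v[2]/100; c,s_=np.cos(t),np.sin(t); pts=[]
    S={'f':(L/2+0*k,W/2*k),'b':(-L/2+0*k,W/2*k),'l':(L/2*k,W/2+0*k),'r':(L/2*k,-W/2+0*k)}
    for q in sides:
        px,py=S[q]; pts+= [proj(w,(x+c*i-s_*j,y+s_*i+c*j,z)) for i,j in zip(px,py)]
    pts=np.array(pts); return -map_coordinates(gm,[pts[:,1],pts[:,0]],order=1).mean()
for nm,L,W,z,sd in(('caddy',120,60,68,'fblr'),('board',160,84,8,'fbl')):
    best=min((minimize(score,(463+i,-21+j,-33.6),args=(L,W,z,sd),method='Nelder-Mead',options=dict(initial_simplex=[(463+i,-21+j,-33.6),(464+i,-21+j,-33.6),(463+i,-20+j,-33.6),(463+i,-21+j,-31)])) for i in(-3,0,3) for j in(-3,0,3)),key=lambda r:r.fun)
    print(nm,best.x,best.fun)
b=camrig.get_image('top');np.save('top3.npy',b)
row((430,150,330),(np.pi,0,1.235),6)
E
```

```text
clock: 29.5
eef_pos: [472.8, -24.5, 196.3]
tool_rot: [-3.139, -0.002, 1.231]
force: [-0.7, 0.4, -0.2]
width: 85.3
gripper_force: 0.0
clock: 29.7
eef_pos: [473.8, -24.6, 196.3]
tool_rot: [-3.141, -0.003, 1.238]
force: [-0.3, 0.4, 0.3]
width: 85.0
gripper_force: 0.0
[473.84203505 -24.5643438  196.26858166] [-3.14055582e+00 -2.55280102e-03  1.23835038e+00]
caddy [461.19719848 -18.36703894 -33.14409188] -82.33345031738281
board [463.09976172 -20.82331959 -33.96435635] -117.72655487060547
6 rows [ 25.1 -16.4 -22.2] [-0.0002 -0.0004  0.0004] dist 224.2
```

```bash
python3 nudge.py '[[0,0,-40,0,0,0,85],[0,0,-40,0,0,0,85],[30,-16,-20,0,0,0,85],[30,-16,-10,0,0,0,85],[30,-16,0,0,0,0,85],[30,-16,0,0,0,0,85],[30,-16,0,0,0,0,85],[0,0,0,0,0,0,85],[0,0,0,0,0,0,85]]'
python3 - <<'E'
from h import *
b=np.mean([camrig.get_image('top').astype(float) for _ in range(4)],0);o=np.load('top.npy').astype(float);np.save('top4.npy',b)
d=np.abs(b-o).max(2);m=(d>22)[184:232,345:400].astype(int)
for r in m: print(''.join('.#'[v] for v in r))
t=P('top')
for nm,p in(('tape',(339,-209,25)),('jar',(628,-118,50)),('tub',(645,143,71)),('cup',(661,-18,90)),('jar2',(745,-16,106)),('peel',(330,205,10)),('rack',(526,299,58))):
    x,y=proj(t,p).astype(int);print(nm,(d[y-12:y+12,x-12:x+12]>30).mean().round(2))
F=[]
for i in range(12): camrig.get_image('top');F.append(ctrl.read_state()['force'][2])
print('tare',np.mean(F))
E
```

```text
clock: 30.7
eef_pos: [447.4, 143.1, 306.7]
tool_rot: [-3.141, -0.002, 1.238]
force: [0.0, -0.5, -0.0]
width: 85.3
gripper_force: 0.0
.......................................................
.......................................................
.......................................................
.......................................................
.......................................................
.......................................................
.......................................................
.......................................................
.......................................................
.......................................................
.......................................................
.......................................................
.......................................................
.......................................................
.......................................................
..........................................###########..
.........................................############..
...............
[... 1108 characters left out ...]
......................................##########....
.........................................#########.....
........................................#########......
........................................#########......
.......................................#########.......
......................................#########........
.....................................########..........
....................................########...........
...................................#######.............
..................................#######..............
..................................###..................
tape 0.0
jar 0.0
tub 0.0
cup 0.0
jar2 0.0
peel 0.59
rack 0.45
tare -0.11022947683833552
```

```bash
python3 - <<'E'
from h import *
from scipy.ndimage import map_coordinates
k=np.linspace(-1,1,40)
def fit(im,w,L,W,z,sd):
    g=cv2.GaussianBlur(im.astype(np.float32).mean(2),(3,3),0);gm=np.hypot(cv2.Sobel(g,cv2.CV_32F,1,0),cv2.Sobel(g,cv2.CV_32F,0,1))
    S={'f':(L/2+0*k,W/2*k),'b':(-L/2+0*k,W/2*k),'l':(L/2*k,W/2+0*k),'r':(L/2*k,-W/2+0*k)};c,s=np.cos(-.337),np.sin(-.337);r=[]
    q=np.hstack([S[i] for i in sd])
    for a in np.arange(-6,6.1,.5):
      for b in np.arange(-6,6.1,.5):
        X=463+c*(q[0]+a)-s*(q[1]+b);Y=-21+s*(q[0]+a)+c*(q[1]+b)
        p=np.array([proj(w,(x,y,z)) for x,y in zip(X,Y)]);r.append((map_coordinates(gm,[p[:,1],p[:,0]],order=1).mean(),a,b))
    return [tuple(map(float,v)) for v in sorted(r)[-2:]]
t=P('top');b=np.load('top4.npy')
print('top caddy',fit(b,t,120,60,68,'fblr'),'board now',fit(b,t,160,84,8,'fb'),'board orig',fit(np.load('top.npy'),t,160,84,8,'fblr'))
E
```

```text
top caddy [(128.492431640625, -3.5, 2.0), (128.50099182128906, -3.0, 2.0)] board now [(143.89419555664062, -1.5, 1.0), (143.9821319580078, -1.5, 0.5)] board orig [(107.00335693359375, -1.0, 0.5), (107.15559387207031, -1.0, 1.0)]
```

The caddy stands about 2 mm off centre with 8 mm to spare at each end. It is level and released, and its weight shows it is empty, so I'm handing in.

```bash
python3 -c "
from cell import ctrl, camrig, ticket
print(ticket.finish_job())"
```

```text
the job is handed in; nothing more can be done
None
```

I handed the job in: the caddy stands level and released between the stops, about 2 mm off centre. Its weight and the before/after bowl pictures show it empty with the lumps in the bowl, though I couldn't count four; I took the flap as shut since the caddy is level and didn't view it.

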